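# Open the water filter: find which way its unmarked cap turns and hold it lifted off

### The job

The water filter on the counter needs its blue twist-lock cap off. Some of these caps are right-handed and some left-handed and nothing on it shows which, so try it both ways until you find the way it loosens (the wrong way stops almost at once), turn it roughly a fifth of a turn that way while it is still seated, then lift it straight off. Finish while still holding the cap in the gripper, level and steady above the housing and well clear of it (about 8 cm), and leave the other things on the counter where they are.

Things in the scene. Friction and masses are not known exactly. Their poses are not given: they have to be found in the camera images.
- filter: White round countertop water filter, fixed to the counter: grey foot 124 mm across, white housing 100 mm across and 106 mm high, steel spout reaching 98 mm from the axis towards its own -x, 16 to 54 mm up. Origin: centre of the underside; z up along the axis. The cap sits on the top rim, 106 mm up; at the start its grip bar lies along the filter's x axis.
- filter_rim (a point): Centre of the filter's top rim (the cap's seat). Each run the cap opens one way only, by chance anticlockwise or clockwise from above. The wrong way meets a hard stop after about 6 degrees; the right way turns lightly and the cap is free to lift from about 52 to 120 degrees from its start (65 is good). It does not rise while turning and cannot be pulled off before.
- cap_grip (a point): Centre of the grip bar on the blue cap (0.1 to 0.2 kg). Bar: 64 mm long (point's x), 18 mm thick (its y: grip across this), 36 mm high (z, up), so its top is 18 mm above this point. It stands on a disc 104 mm across, 12 mm thick, whose top face is 18 mm and underside 30 mm below this point. Seated, this point is 136 mm above the counter on the filter's axis.
- cap_lugs (a point): Middle of the lug bar under the cap, inside the housing while seated: 68 x 12 x 10 mm, parallel to the grip bar, on a 16 mm stem. Its underside is the cap's lowest part, 28 mm below the disc's underside, 58 mm below the grip bar's centre.
- mug_mid (a point): White mug, 95 mm high, 92 mm across plus handle; bystander. Point half-way up its axis.
- honey_mid (a point): Glass honey jar with a grey lid, 102 mm high, about 70 mm across; bystander. Point half-way up its axis.
- candle_mid (a point): Pink candle in a glass, 90 mm high, 76 mm across; bystander. Point half-way up its axis.
- spice_mid (a point): Spice jar with a dark lid, 96 mm high, 44 mm across; bystander. Point half-way up its axis.
- tea_mid (a point): Flat pale green carton, 95 x 150 x 30 mm, lying flat; bystander. Its centre.
There are look-alikes about, which are no part of the job. There is more than one size of the part that bears cap_grip; the job needs the largest.

How it is judged (in metres and radians):
On the way:
1. the cap, still seated, has been turned to where its lugs are free (45 degrees or more from its start) (angle between the x axis of cap_grip and the x axis of filter, either way round above 0.785 rad and z of cap_grip in the frame of filter below 0.142 m), for 0.1 s.
At the end, for the whole second after the job is handed in: The cap is held by the fingers (contact force over 1 N) and touches the filter no more; its disc is 50 to 150 mm above its seat, its centre within 50 mm of the filter's axis, tilted less than 0.3 rad, and steady (below 30 mm/s) (z of cap_grip in the frame of filter between 0.186 and 0.286 m and horizontal distance between cap_grip and filter below 0.05 m and angle between cap_grip's own z axis and vertical below 0.3 rad and contact force between cap and the fingers above 1 N and contact force between cap and filter below 0.1 N and linear speed of cap below 0.03 m/s); the arm keeps its last pose, push and grip.
It fails at once if a bystander was pushed by more than 20 mm (distance of any of mug_mid, honey_mid, candle_mid, spice_mid, tea_mid from where it was at the start of the episode above 0.02 m).
It also fails if it takes over 48 s, if anything falls off the work surface, if the arm or the gripper's body presses on something with over 40 N, if the wrist force passes 120 N, or if a joint passes its speed limit or range.

### The arm

A 6-joint arm with a two-finger parallel gripper is mounted at the origin on a cart in front of the work surface, level with it; the furniture and walls round the work are solid. World frame = base frame: x ahead of the robot, y to its left, z up, the work surface at z = 0. Lengths are in mm, angles in rad, forces in N, time in s.
With the tool pointing down it reaches from about 350 to 775 mm from the base axis. Payload 7.3 kg.
Tool frame: the origin (TCP) lies between the finger pads; the fingertips stand 14 mm ahead of it and the grasp point (between the pads) lies 5 mm behind it; y points along the fingers, z is the direction in which the jaws open and shut, and the axes are right-handed (so a half turn about y gives the same grasp; the last joint's range is limited). The gripper opens to 92 mm and grips with 3 to 60 N. Pads are 19 mm wide; open, the fingers measure 130 mm over their backs; the gripper's body (75 mm by 190 mm) begins 47 mm behind the grasp point.
Start: joints at [-1.423, 0.342, 1.524, -0, 1.275, -0.146], TCP at [152.058, -502.516, 240.741] pointing down, gripper open.
Joint ranges: [-2.53, 2.53], [-0.77, 2.02], [0.04, 2.7], [-1, 4.14], [0.28, 2.66], [-3.11, 3.11]. Speed limits (rad/s): [2.57, 2.57, 3.14, 3.14, 3.14, 3.14].

### API

Orientations are given as [roll, pitch, yaw] about the fixed x, y, z axes, in that order (R = Rz(yaw) Ry(pitch) Rx(roll)).
In Python, from plant import bot, vision, order gives the robot as it stands.
- The arm moves only by the tool apply_moves, never from a script. Its argument "rows" is a list of rows, each a list of 3 entries, a list of its own where there are three numbers: the shift along the tool's x, y, z in cm, then the turn about the tool's y in rad, then the finger opening in cm, from 0 to 9.18. A call has 1 to 5 rows; each row is the pose to reach, as a shift and turn from the pose measured when the call began, along the tool's axes at that moment; what a row does not reach only later rows make up. A row lasts 1/8 s, in which the tool goes at most 62.5 mm and 10.7 degrees, less where a joint would pass 70% of its speed; a pose out of reach is approached as far as the arm can. A call with a gripper value outside its range is refused whole. The fingers move at their own pace and stop on an object; the grip force is fixed at half the most. Time passes only in rows, so rows that repeat a pose let the fingers close. It gives the time, the measured TCP pose, the force and the opening at its end, in the units of the state.
- bot.get_obs(): the state, without advancing time (a new reading comes with each control period).
- vision.capture(name): name is "scene" or "side" or "wrist"; returns the picture (400x640x3 uint8, red, green, blue); there is no depth.
- vision.camera_info(name): a dict with "mtx" (3x3 intrinsics, pixels), "rvec" (rotation vector, rad) and "tvec" (3), from world to camera coordinates, as OpenCV has them. Camera axes: x right, y down, z forward; pixel columns grow to the right and rows downward; lengths in mm; the calibration is good to about 2 mm. A picture is of the moment at which its call begins: read the wrist's pose just before it. camera_info takes no time and is no camera call; for the wrist camera it gives the pose at the moment of the call.
- order.close_job(): hands the job in, once; it reports no verdict.
The state is a dict: "time": time; "joint_positions": joint angles; "dq": joint speeds; "tau": joint torques, N m; "tool_pos": TCP position; "tcp_rot": TCP orientation; "contact_force": force on the tool from outside, world axes, zero at the start; "moment": the same for the moment, N m; "grip_width": finger opening in mm.
Only numpy, scipy, OpenCV 4.12 (cv2) and the standard library are available. Lean on these libraries where they do the work, as an engineer would, in place of code of your own. Each camera call takes 0.05 s, during which the arm holds its last target.

## Working session

There is one attempt and no reset: what is moved stays moved. The work goes in short steps, Python scripts to look and compute and a tool call to move; the robot and the scene stay as the last step left them, time stands still between calls to the robot, and variables do not carry over. Pictures are saved under pics/ and viewed, and the job is handed in when it is done.

Besides the shell and the picture viewer there is one more tool, called in YAML: its name, and indented under it one key for each argument. apply_moves: Moves the arm, as the interface text tells. Its arguments: {"type":"object","properties":{"rows":{"type":"array","items":{"type":"array"}}},"required":["rows"]}

```bash
mkdir -p pics; ls; python3 - <<'E'
from plant import bot, vision, order
import cv2
o=bot.get_obs()
for k in o: print(k,o[k])
for n in ["scene","side","wrist"]:
    i=vision.camera_info(n); print(n,i)
    cv2.imwrite(f"pics/{n}0.png",vision.capture(n)[:,:,::-1])
E
```

```text
pics
time 0.0
joint_positions [-1.42304097e+00  3.42707935e-01  1.52501343e+00 -6.60880811e-07
  1.27542134e+00 -1.45986588e-01]
dq [-0.00169589 -0.00272875  0.00153981 -0.00167575  0.00015191  0.0007025 ]
tau [ 5.61912857e-04 -4.31234622e+01 -2.44219977e+01  7.16162869e-02
  5.58993733e-02 -1.32793780e-04]
tool_pos [ 151.97593895 -502.11279649  240.05388462]
tcp_rot [-1.57232998e+00  2.24858623e-04 -2.84785068e+00]
contact_force [-0.04045173 -0.67824265  0.50428379]
moment [ 0.00663846 -0.01576155 -0.03431207]
grip_width 92.0614112861171
scene {'mtx': array([[430.68547618,   0.        , 313.08711916],
       [  0.        , 430.68547618, 198.86047731],
       [  0.        ,   0.        ,   1.        ]]), 'rvec': array([ 2.09878632,  0.5101472 , -0.24506087]), 'tvec': array([-579.70889369,  -44.28632153, 1294.61104457])}
side {'mtx': array([[502.9991716 ,   0.        , 324.67767344],
       [  0.        , 502.9991716 , 195.65615856],
       [  0.        ,   0.        ,   1.        ]]), 'rvec': array([ 2.27918446,  0.74735408, -0.2969281 ]), 'tvec': array([-535.24555981, -108.59870878, 1706.99634555])}
wrist {'mtx': array([[285.84262699,   0.        , 317.8010638 ],
       [  0.        , 285.84262699, 198.14445053],
       [  0.        ,   0.        ,   1.        ]]), 'rvec': array([-2.34679026,  1.74105153,  0.23217727]), 'tvec': array([-524.71336087,  -32.03207841,  390.1273762 ])}
```

View pics/scene0.png

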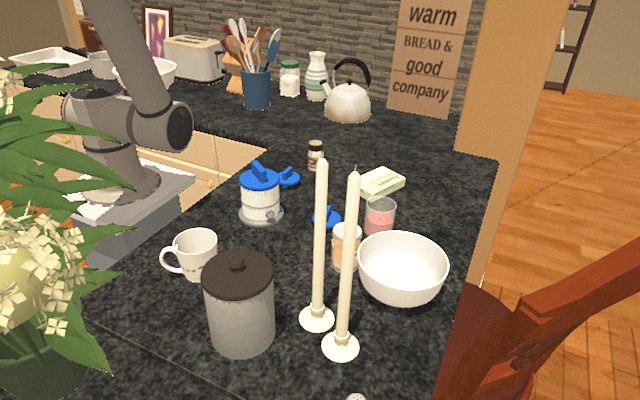

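View pics/side0.png

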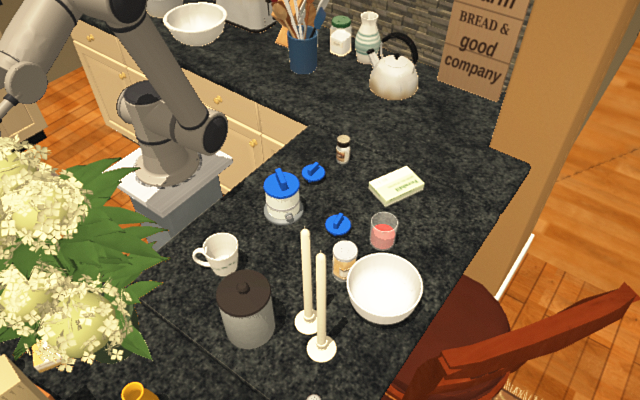

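View pics/wrist0.png

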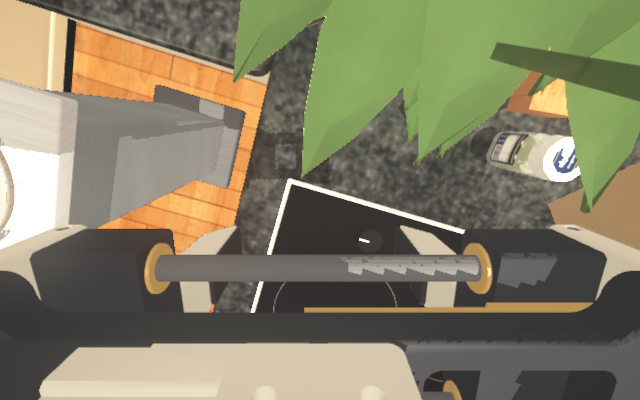

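The scene view shows the filter with its seated blue cap at about (260,180), and the side view has it at (282,185). Two smaller loose caps lie on the counter, at (289,178) and (325,217) in the scene view. Next I'll locate the cap.

```bash
cat > h.py <<'E'
import numpy as np, cv2
from plant import bot, vision, order
def cam(n):
    i=vision.camera_info(n); R=cv2.Rodrigues(np.array(i['rvec']))[0]; return np.array(i['mtx']),R,np.array(i['tvec']).ravel()
def ray(n,uv):
    K,R,t=cam(n); d=R.T@np.linalg.solve(K,[uv[0],uv[1],1]); return -R.T@t, d/np.linalg.norm(d)
def onz(n,uv,z):
    c,d=ray(n,uv); return c+d*(z-c[2])/d[2]
def tri(a,b):
    (c1,d1),(c2,d2)=a,b
    s=np.linalg.lstsq(np.c_[d1,-d2],c2-c1,rcond=None)[0]
    p,q=c1+s[0]*d1,c2+s[1]*d2; return (p+q)/2,np.linalg.norm(p-q)
def blue(im):
    h=cv2.cvtColor(im,cv2.COLOR_RGB2HSV); return cv2.inRange(h,(100,150,60),(125,255,255))
E
python3 - <<'E'
from h import *
for n,box in (("scene",(225,150,80,90)),("side",(250,155,90,75))):
    im=cv2.imread(f"pics/{n}0.png")[:,:,::-1].copy(); m=blue(im)
    k,l,s,c=cv2.connectedComponentsWithStats(m)
    for j in range(1,k):
        if s[j,4]>80: print(n,s[j],c[j])
    x,y,w,h=box
    cr=cv2.resize(im[y:y+h,x:x+w],None,fx=6.5,fy=6.5,interpolation=cv2.INTER_CUBIC)
    cv2.imwrite(f"pics/{n}_crop.png",cr[:,:,::-1])
E
```

```text
scene [ 239  160   61   31 1135] [266.87400881 177.5030837 ]
scene [326 205  15  25 221] [331.74208145 217.55656109]
side [302 162  23  21 349] [313.00286533 172.20057307]
side [263 168  37  31 793] [281.00504414 184.18915511]
side [325 213  26  23 446] [337.50672646 224.30269058]
```

View pics/scene_crop.png

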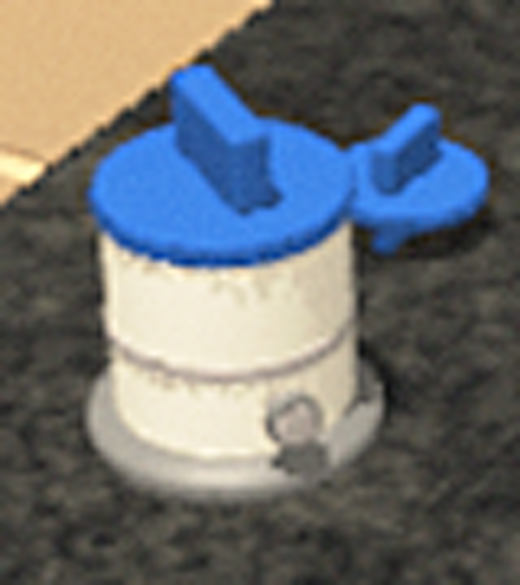

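View pics/side_crop.png

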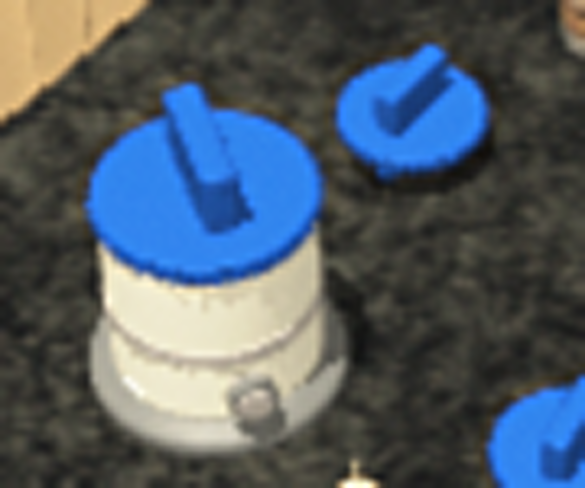

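```bash
python3 - <<'E'
from h import *
P=lambda n,x,y:((x+.5)/6.5-.5+(225 if n=="scene" else 250),(y+.5)/6.5-.5+(150 if n=="scene" else 155))
A={}
for n,d in (("scene",dict(far=(190,72),near=(255,141))),("side",dict(far=(182,90),near=(222,182)))):
    for k,v in d.items(): A[n,k]=onz(n,P(n,*v),154)
    f,r=A[n,"far"],A[n,"near"]; v=r-f
    print(n,f.round(1),r.round(1),((f+r)/2).round(1),np.linalg.norm(v).round(1),np.degrees(np.arctan2(v[1],v[0])))
c=[P("scene",223,184),P("side",205,188)]
print(onz("scene",c[0],118),onz("side",c[1],118),tri(ray("scene",c[0]),ray("side",c[1])))
# others
for nm,a,b,z in (("small1",(289,180),(313,172),30),):
    print(nm,tri(ray("scene",a),ray("side",b)))
for nm,b in (("spice",(343,150)),("mug",(220,255)),("honey",(344,260)),("candle",(383,232)),("small2",(338,225))):
    print(nm,onz("side",b,45).round(0))
E
```

```text
scene [432.3  81.3 154. ] [484.5  46.6 154. ] [458.4  63.9 154. ] 62.6 -33.662034031080026
side [431.1  84.3 154. ] [482.8  49.7 154. ] [457.  67. 154.] 62.3 -33.80795494618576
[456.74023676  64.32773892 118.        ] [454.36067809  69.01487887 118.        ] (array([449.83247069,  74.14273948, 111.08818425]), np.float64(0.4474447418312108))
small1 (array([433.83703774, 254.27516476,   8.31812018]), np.float64(8.399564644390166))
spice [469. 369.  45.]
mug [ 447. -192.   45.]
honey [732.  -3.  45.]
candle [765. 144.  45.]
small2 [646.  89.  45.]
```

```bash
python3 - <<'E'
from h import *
for n in ("scene","side","wrist"): print(n,ray(n,(320,200))[0].round(0))
for p in ((320,50),(320,150),(150,200),(550,150)): print(p,onz("wrist",p,0).round(0),onz("wrist",p,150).round(0))
print("canister",onz("side",(245,290),140).round(0), onz("scene",(238,275),160).round(0))
# delta to waypoint in tool axes
from scipy.spatial.transform import Rotation as Ro
o=bot.get_obs();R=Ro.from_euler('xyz',o['tcp_rot']).as_matrix()
print(R.round(3)); print(R.T@(np.array([457,66,240])-o['tool_pos'])/10)
E
```

```text
scene [1001. -737.  684.]
side [1174. -700. 1159.]
wrist [ 220. -482.  384.]
(320, 50) [ 301. -460.    0.] [ 269. -469.  150.]
(320, 150) [ 185. -495.    0.] [ 199. -490.  150.]
(150, 200) [  50. -288.    0.] [ 116. -364.  150.]
(550, 150) [ 274. -788.    0.] [ 253. -669.  150.]
canister [ 630. -275.  140.] [ 646. -294.  160.]
[[-0.957 -0.     0.29 ]
 [-0.29   0.001 -0.957]
 [-0.    -1.    -0.001]]
[-45.64580682   0.08136629 -45.55480017]
```

apply_moves:
  rows:
    - [[-13.5,0,-16.8],-0.9,9.0]
    - [[-13.5,0,-16.8],-0.9,9.0]
    - [[-13.5,0,-16.8],-0.9,9.0]
    - [[-13.5,0,-16.8],-0.9,9.0]
    - [[-13.5,0,-16.8],-0.9,9.0]

```text
time: 0.78
tool_pos: [233.1, -300.3, 240.5]
tcp_rot: [-1.571, 0.001, -1.94]
contact_force: [0.3, -0.7, -0.1]
grip_width: 90.1
```

apply_moves:
  rows:
    - [[-42.2,0,7.7],-1.352,9.0]
    - [[-42.2,0,7.7],-1.352,9.0]
    - [[-42.2,0,7.7],-1.352,9.0]
    - [[-42.2,0,7.7],-1.352,9.0]
    - [[-42.2,0,7.7],-1.352,9.0]

```text
time: 1.4
tool_pos: [396.1, -33.6, 241.0]
tcp_rot: [-1.57, 0.0, -1.004]
contact_force: [0.7, -0.6, 0.5]
grip_width: 90.0
```

```bash
python3 - <<'E'
from h import *
from scipy.spatial.transform import Rotation as Ro
o=bot.get_obs();R=Ro.from_euler('xyz',o['tcp_rot']).as_matrix()
print(o['tool_pos'],o['tcp_rot'],o['joint_positions']);print(R.T@(np.array([457,66,240])-o['tool_pos'])/10, -(-.588-o['tcp_rot'][2]))
E
```

```text
[396.06605601 -33.62329351 241.02746183] [-1.56977082e+00  4.26800542e-04 -1.00411741e+00] [-2.78918416e-01  1.05130399e-01  1.83737096e+00  1.12770822e-03
  1.19873070e+00 -8.46006888e-01]
[-5.13392282  0.11569391 10.48892128] -0.41611741409868086
```

apply_moves:
  rows:
    - [[-5.1,0,10.5],-0.416,9.0]
    - [[-5.1,0,10.5],-0.416,9.0]
    - [[-5.1,0,10.5],-0.416,9.0]

```text
time: 1.78
tool_pos: [458.3, 69.0, 240.6]
tcp_rot: [-1.569, 0.001, -0.58]
contact_force: [0.1, 0.0, -0.0]
grip_width: 90.2
```

```bash
python3 - <<'E'
from h import *
o=bot.get_obs(); print(o['tool_pos'],o['tcp_rot'])
for n in ("wrist","side"): cv2.imwrite(f"pics/{n}1.png",vision.capture(n)[:,:,::-1])
E
```

```text
[458.32332391  68.99679266 240.58575654] [-1.56929962e+00  6.09040316e-04 -5.79824996e-01]
```

View pics/wrist1.png

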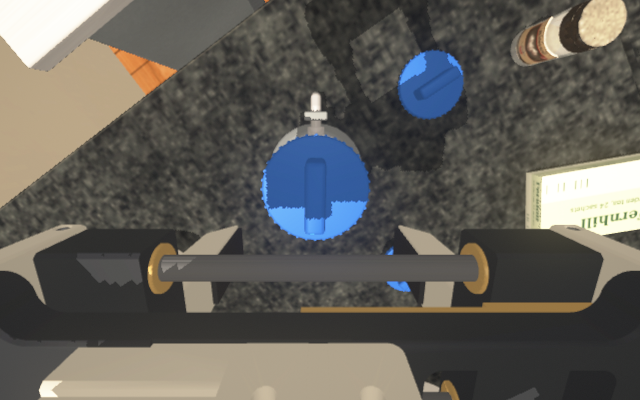

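View pics/side1.png

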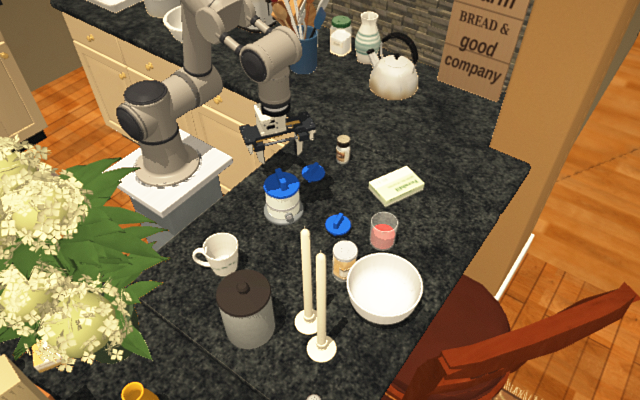

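The wrist view shows the cap centred at about (315,187), with the bar running vertically from (315,160) to (315,233). The side view shows the gripper above it. I'll compute the offset from these.

```bash
python3 - <<'E'
from h import *
from scipy.spatial.transform import Rotation as Ro
im=cv2.imread("pics/wrist1.png")[:,:,::-1].copy()
m=blue(im); k,l,s,c=cv2.connectedComponentsWithStats(m)
j=max((j for j in range(1,k)),key=lambda j:s[j,4]); print(s[j],c[j])
x,y,w,h=s[j][:4]
cen=onz("wrist",(x+w/2-.5,y+h/2-.5),116); print(cen)
for p in ((306,170),(326,170),(306,226),(326,226),(316,158),(316,234)): print(p,onz("wrist",p,154).round(1))
cr=cv2.resize(im[125:245,255:375],None,fx=5,fy=5,interpolation=cv2.INTER_CUBIC); cv2.imwrite("pics/wc1.png",cr[:,:,::-1])
E
```

```text
[ 262  134  108  107 8314] [317.02706279 185.77122925]
[449.60225396  69.55068256 116.        ]
(306, 170) [426.4  76.  154. ]
(326, 170) [435.4  89.6 154. ]
(306, 226) [466.6  48.7 154. ]
(326, 226) [476.1  63.1 154. ]
(316, 158) [422.8  88.2 154. ]
(316, 234) [477.5  51.8 154. ]
```

View pics/wc1.png

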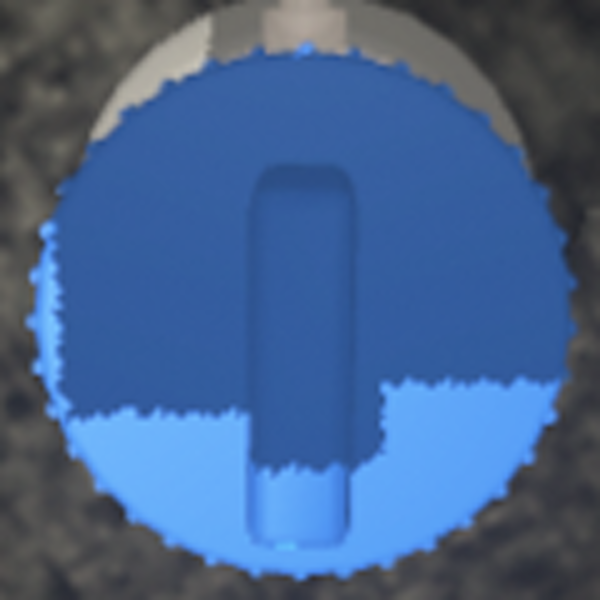

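```bash
python3 - <<'E'
from h import *
o=bot.get_obs(); print(o['tool_pos'],o['tcp_rot'],o['dq'])
i=vision.camera_info("wrist"); im=vision.capture("wrist")
m=blue(im); k,l,s,c=cv2.connectedComponentsWithStats(m)
j=max((j for j in range(1,k)),key=lambda j:s[j,4]); print(s[j])
x,y,w,h=s[j][:4]
print(onz("wrist",(x+w/2-.5,y+h/2-.5),116)); print(onz("wrist",(316,158),154),onz("wrist",(316,234),154))
K,R,t=cam("wrist")
for n in("scene","side","wrist"):
    K,R,t=cam(n)
    for P in ([457,66,154],[450,70,154],[453,68,154]):
        q=K@(R@np.array(P)+t); print(n,P,(q[:2]/q[2]).round(1))
# external disc silhouettes: convex hull extents of side blob
for n,box in (("scene",(225,150,80,90)),("side",(250,155,90,75))):
    K,R,t=cam(n); im=cv2.imread(f"pics/{n}0.png")
    for (cx,cy),col in (((457,66),(0,0,255)),((450,70),(0,255,0))):
        a=np.linspace(0,6.28,200); pts=np.c_[cx+52*np.cos(a),cy+52*np.sin(a),a*0+118]
        q=(K@(R@pts.T+t[:,None])).T; q=q[:,:2]/q[:,2:]
        if col[1]: big2=q
        else: big1=q
    x,y,w,h=box; cr=cv2.resize(im[y:y+h,x:x+w],None,fx=6.5,fy=6.5,interpolation=cv2.INTER_CUBIC)
    for q,col in((big1,(0,0,255)),(big2,(0,255,0))):
        cv2.polylines(cr,[((q-[x,y]+.5)*6.5-.5).round().astype(int)],True,col,1)
    cv2.imwrite(f"pics/{n}_ov.png",cr)
E
```

```text
[457.17346091  66.70617731 240.63330456] [-1.57041899e+00  9.42824945e-04 -5.85624679e-01] [-0.0350709  -0.01604928  0.01308056 -0.0013801  -0.00022089  0.04165799]
[ 264  134  109  107 8589]
[450.85301461  70.90057514 116.        ]
[422.74618872  87.61203866 154.        ] [477.3555853   51.07789433 154.        ]
scene [457, 66, 154] [258.7 165.4]
scene [450, 70, 154] [257.2 164.1]
scene [453, 68, 154] [257.8 164.7]
side [457, 66, 154] [280.4 175.6]
side [450, 70, 154] [279.4 173.8]
side [453, 68, 154] [279.8 174.6]
wrist [457, 66, 154] [317.3 206.1]
wrist [450, 70, 154] [316.6 196.9]
wrist [453, 68, 154] [316.6 201. ]
```

View pics/scene_ov.png

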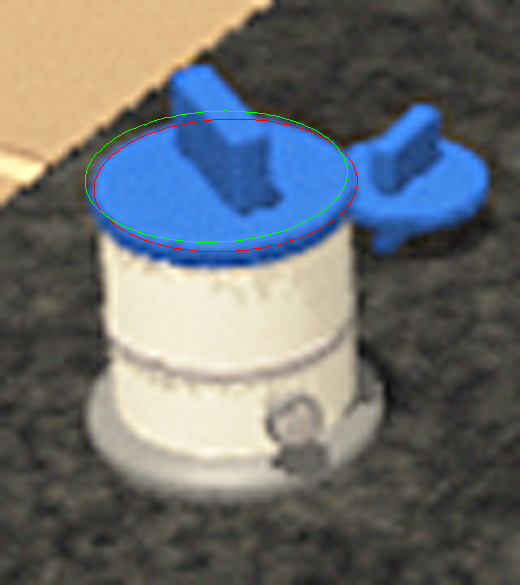

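View pics/side_ov.png

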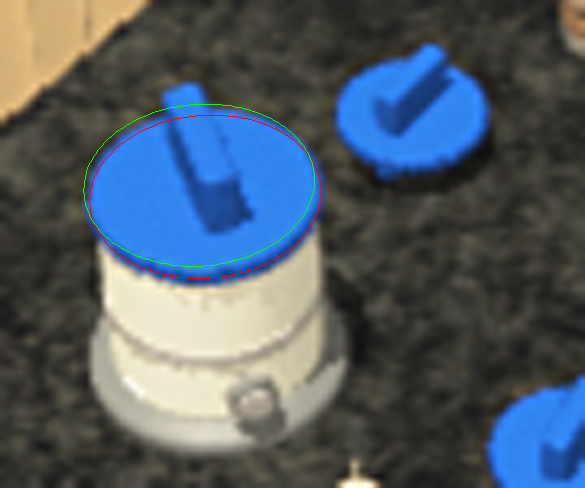

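```bash
python3 - <<'E'
from h import *
from scipy.spatial.transform import Rotation as Ro
o=bot.get_obs();T=Ro.from_euler('xyz',o['tcp_rot']).as_matrix()
K,R,t=cam("wrist")
for p in ([0,0,0],[0,14,0],[0,14,45],[0,14,-45],[-9.5,14,45],[9.5,14,45],[0,14,65],[-9.5,14,65],[-9.5,14,-45],[0,-40,45]):
    P=T@np.array(p,float)+o['tool_pos']; q=K@(R@P+t); print(p,(q[:2]/q[2]).round(1))
print(R@T.round(3), (R@o['tool_pos']+t).round(1))
E
```

```text
[0, 0, 0] [317.3 251.4]
[0, 14, 0] [317.3 241.1]
[0, 14, 45] [392.6 241.1]
[0, 14, -45] [242.  241.1]
[-9.5, 14, 45] [393.7 226.1]
[9.5, 14, 45] [391.5 255.6]
[0, 14, 65] [426.1 241.1]
[-9.5, 14, 65] [427.7 226.1]
[-9.5, 14, -45] [240.9 226.1]
[0, -40, 45] [425.5 293.9]
[[-3.01275691e-04 -2.50552694e-04  1.00012386e+00]
 [ 9.65294523e-01 -2.61179759e-01  7.60460623e-06]
 [ 2.61641726e-01  9.65290666e-01  1.12356820e-03]] [ -0.3  29.3 157.3]
```

apply_moves:
  rows:
    - [[-0.3,5.8,0],0,9.0]
    - [[-0.3,6.4,0],0,9.0]
    - [[-0.3,6.4,0],0,9.0]

```text
time: 2.3
tool_pos: [454.9, 67.2, 177.6]
tcp_rot: [-1.57, 0.001, -0.59]
contact_force: [0.4, 1.3, 0.3]
grip_width: 90.2
```

```bash
python3 - <<'E'
from h import *
from scipy.spatial.transform import Rotation as Ro
o=bot.get_obs(); print(o['tool_pos'],o['tcp_rot'],o['dq'])
im=vision.capture("wrist"); cv2.imwrite("pics/wrist2.png",im[:,:,::-1])
im2=vision.capture("side"); 
cv2.imwrite("pics/side2.png",cv2.resize(im2[100:230,220:350],None,fx=4.5,fy=4.5,interpolation=cv2.INTER_CUBIC)[:,:,::-1])
m=blue(im); k,l,s,c=cv2.connectedComponentsWithStats(m)
j=max((j for j in range(1,k)),key=lambda j:s[j,4]); x,y,w,h=s[j][:4];print(s[j])
K,R,t=cam("wrist")
for (cx,cy) in ((457,66),(450,70)):
    a=np.linspace(0,6.28,200); pts=np.c_[cx+52*np.cos(a),cy+52*np.sin(a),a*0+118]
    q=(K@(R@pts.T+t[:,None])).T; q=q[:,:2]/q[:,2:]; print(q.min(0),q.max(0))
    u=np.array([.832,-.555]);
    for sg in(-32,32):
        P=np.r_[np.array([cx,cy])+sg*u,154];qq=K@(R@P+t);print(qq[:2]/qq[2])
E
```

```text
[454.88094269  67.23469256 177.64585851] [-1.57015612e+00  5.52804971e-04 -5.89749523e-01] [ 0.00360941 -0.02144026 -0.02993376  0.00079948  0.00089272 -0.00357365]
[  250   141   139   113 11407]
[247.69836269 148.75793086] [385.49538166 279.41147657]
[316.48164697 187.8709543 ]
[316.66442048 281.75519537]
[246.24779649 137.1668634 ] [385.41392818 270.4285799 ]
[315.52456711 174.76592293]
[315.79527974 270.88527808]
```

View pics/wrist2.png

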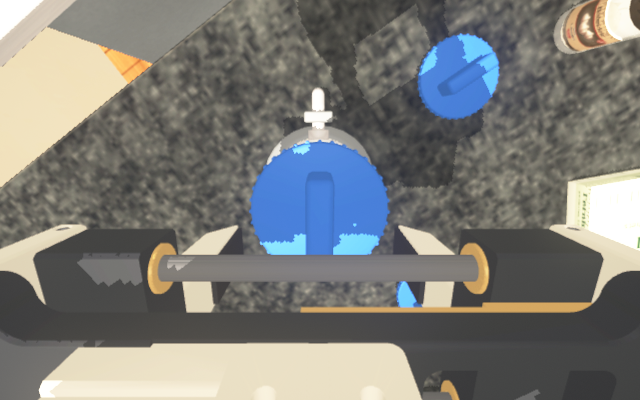

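View pics/side2.png

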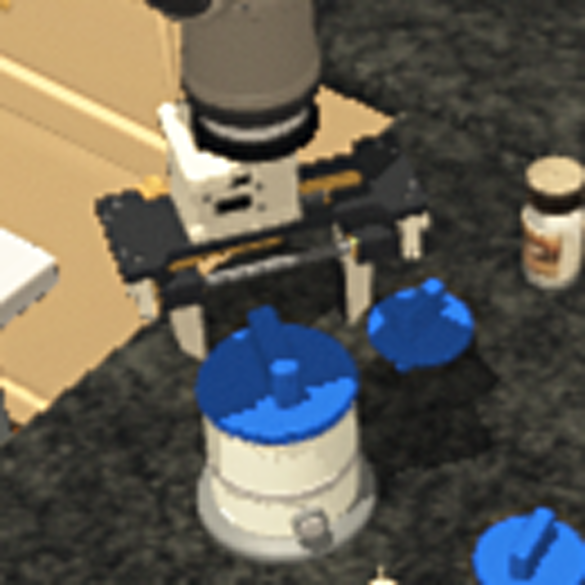

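```bash
python3 - <<'E'
from h import *
from scipy.spatial.transform import Rotation as Ro
o=bot.get_obs();T=Ro.from_euler('xyz',o['tcp_rot']).as_matrix(); print(o['tool_pos'])
for n,(x,y,w,h) in (("side",(240,110,75,65)),("scene",(215,90,100,80))):
    im=vision.capture(n); f=8
    cr=cv2.resize(im[y:y+h,x:x+w],None,fx=f,fy=f,interpolation=cv2.INTER_CUBIC)[:,:,::-1].copy()
    K,R,t=cam(n)
    for sz in (-1,1):
        for a in (45,):
            pts=[T@np.array([sx,14,sz*a])+o['tool_pos'] for sx in(-9.5,9.5)]+[T@np.array([9.5,-20,sz*a])+o['tool_pos']]
            q=np.array([K@(R@p+t) for p in pts]); q=q[:,:2]/q[:,2:]
            cv2.polylines(cr,[((q-[x,y]+.5)*f-.5).round().astype(int)],False,(0,255,0) if sz>0 else (0,0,255),1)
    cv2.imwrite(f"pics/{n}3.png",cr)
E
```

```text
[455.6876848   67.36605714 178.54440503]
```

View pics/side3.png

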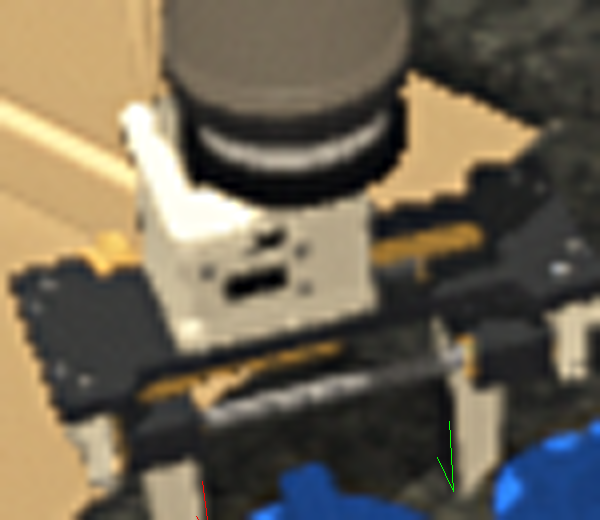

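View pics/scene3.png

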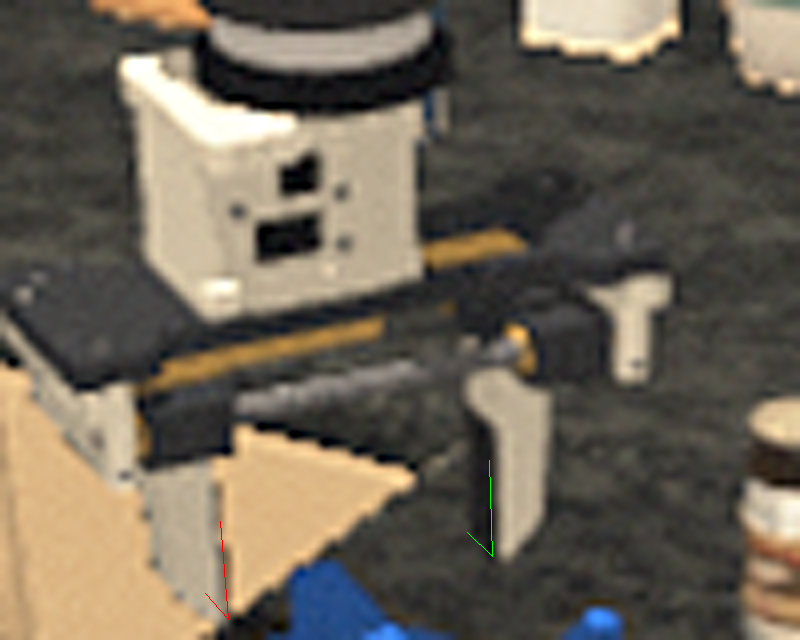

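The wrist view and the tip-corrected side and scene views agree on an axis near (452.5, 69). I'll go down and close on the bar there.

apply_moves:
  rows:
    - [[-0.35,1.0,0],0,9.0]
    - [[-0.35,3.0,0],0,9.0]
    - [[-0.35,3.9,0],0,9.0]
    - [[-0.35,3.9,0],0,9.0]

```text
time: 3.0
tool_pos: [452.3, 69.6, 138.9]
tcp_rot: [-1.569, -0.001, -0.589]
contact_force: [0.2, -0.2, 0.3]
grip_width: 90.1
```

```bash
python3 - <<'E'
from h import *
o=bot.get_obs(); print(o['tool_pos'],o['tcp_rot'],o['contact_force'])
im2=vision.capture("side"); 
cv2.imwrite("pics/side4.png",cv2.resize(im2[120:230,220:350],None,fx=5,fy=5,interpolation=cv2.INTER_CUBIC)[:,:,::-1])
E
```

```text
[452.31555241  69.57748331 138.86884713] [-1.56941450e+00 -6.78282478e-04 -5.88698799e-01] [ 0.16158781 -0.18469076  0.34513825]
```

View pics/side4.png

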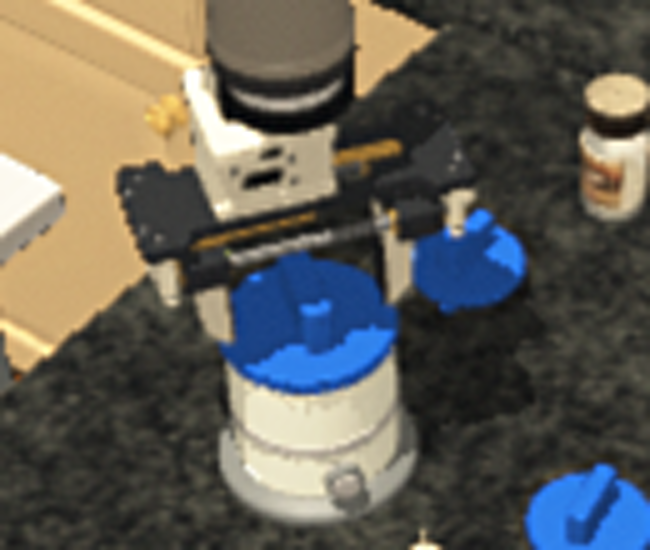

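The side view shows the fingers straddling the bar about midway, with the tips just above the disc. I'll close now.

apply_moves:
  rows:
    - [[0,0,0],0,1.0]
    - [[0,0,0],0,1.0]
    - [[0,0,0],0,1.0]
    - [[0,0,0],0,1.0]
    - [[0,0,0],0,1.0]

```text
time: 3.68
tool_pos: [452.7, 69.6, 139.4]
tcp_rot: [-1.569, -0.002, -0.589]
contact_force: [0.0, 0.2, 0.3]
grip_width: 45.0
```

apply_moves:
  rows:
    - [[0,0,0],0,1.0]
    - [[0,0,0],0,1.0]
    - [[0,0,0],0,1.0]
    - [[0,0,0],0,1.0]

```text
time: 4.18
tool_pos: [452.7, 69.6, 139.4]
tcp_rot: [-1.569, -0.002, -0.589]
contact_force: [-0.3, 0.1, -0.5]
grip_width: 17.9
```

apply_moves:
  rows:
    - [[0,0,0],0.05,0.5]
    - [[0,0,0],0.1,0.5]
    - [[0,0,0],0.16,0.5]
    - [[0,0,0],0.2,0.5]
    - [[0,0,0],0.2,0.5]

```text
time: 4.8
tool_pos: [452.7, 69.5, 139.4]
tcp_rot: [-1.569, -0.001, -0.788]
contact_force: [-0.0, 0.2, 0.6]
grip_width: 17.6
```

```bash
python3 - <<'E'
from h import *
o=bot.get_obs(); print(o['tool_pos'],o['tcp_rot'],o['contact_force'],o['moment'],o['joint_positions'],o['tau'])
E
```

```text
[452.737835    69.51722805 139.42861159] [-1.56855708e+00 -1.29760341e-03 -7.88328981e-01] [-0.04597611  0.21728759  0.5853007 ] [-0.12041414 -0.08852139 -0.01289504] [-1.56907105e-02  3.37554736e-01  1.84835373e+00  8.55793072e-04
  9.53192127e-01 -7.98654215e-01] [ 5.81434288e-02 -3.80815530e+01 -1.97364879e+01  1.18928547e-01
  1.12132228e-02  2.21721609e-01]
```

It turned 0.2 rad clockwise from above with almost no moment, so this is the loosening way. I'll continue to about 65°.

apply_moves:
  rows:
    - [[0,0,0],0.12,0.5]
    - [[0,0,0],0.24,0.5]
    - [[0,0,0],0.36,0.5]
    - [[0,0,0],0.47,0.5]
    - [[0,0,0],0.47,0.5]

```text
time: 5.42
tool_pos: [452.6, 69.6, 139.4]
tcp_rot: [-1.569, 0.0, -1.257]
contact_force: [-0.4, -0.3, 1.4]
grip_width: 17.7
```

apply_moves:
  rows:
    - [[0,0,0],0.12,0.5]
    - [[0,0,0],0.24,0.5]
    - [[0,0,0],0.36,0.5]
    - [[0,0,0],0.47,0.5]
    - [[0,0,0],0.47,0.5]

```text
time: 6.05
tool_pos: [452.5, 69.6, 139.5]
tcp_rot: [-1.569, 0.001, -1.724]
contact_force: [-0.4, 0.0, 0.7]
grip_width: 17.6
```

```bash
python3 - <<'E'
from h import *
o=bot.get_obs(); print(o['tool_pos'],o['tcp_rot'],o['contact_force'],o['moment'])
im2=vision.capture("side"); 
cv2.imwrite("pics/side5.png",cv2.resize(im2[120:230,220:350],None,fx=5,fy=5,interpolation=cv2.INTER_CUBIC)[:,:,::-1])
E
```

```text
[452.51896929  69.64336601 139.4551649 ] [-1.56902826e+00  1.25328399e-03 -1.72351649e+00] [-0.36031363  0.03176318  0.74619326] [-0.09472213  0.01854802 -0.03978481]
```

View pics/side5.png

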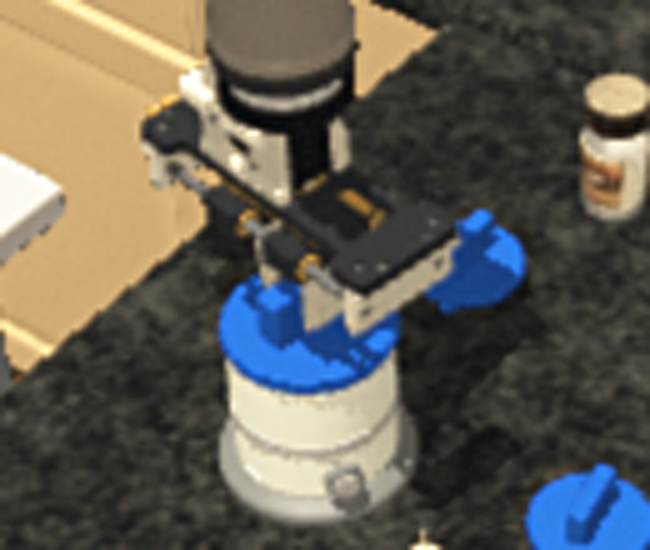

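The bar and its shadow have turned with the gripper, and the cap is still seated. Now I'll lift gently.

apply_moves:
  rows:
    - [[0,-0.4,0],0,0.5]
    - [[0,-1.0,0],0,0.5]
    - [[0,-1.6,0],0,0.5]
    - [[0,-2.2,0],0,0.5]

```text
time: 6.6
tool_pos: [452.5, 69.6, 162.0]
tcp_rot: [-1.569, 0.001, -1.722]
contact_force: [0.5, 0.0, -2.2]
grip_width: 17.8
```

Only about 2 N of load, which is roughly the cap's weight, so it has come free. I'll raise it the rest of the way.

apply_moves:
  rows:
    - [[0,-1.5,0],0,0.5]
    - [[0,-3.2,0],0,0.5]
    - [[0,-5.0,0],0,0.5]
    - [[0,-6.0,0],0,0.5]
    - [[0,-6.0,0],0,0.5]

```text
time: 7.22
tool_pos: [452.7, 69.6, 222.5]
tcp_rot: [-1.567, 0.001, -1.722]
contact_force: [-0.3, -0.0, -1.1]
grip_width: 17.9
```

apply_moves:
  rows:
    - [[0,0,0],0,0.5]
    - [[0,0,0],0,0.5]
    - [[0,0,0],0,0.5]
    - [[0,0,0],0,0.5]

```text
time: 7.72
tool_pos: [452.6, 69.6, 222.3]
tcp_rot: [-1.568, 0.001, -1.722]
contact_force: [0.7, 0.3, -1.9]
grip_width: 17.7
```

```bash
python3 - <<'E'
from h import *
o=bot.get_obs(); print(o['tool_pos'],o['tcp_rot'],o['contact_force'],o['grip_width'],abs(o['dq']).max())
im2=vision.capture("side"); cv2.imwrite("pics/side6f.png",im2[:,:,::-1])
cv2.imwrite("pics/side6.png",cv2.resize(im2[100:230,220:350],None,fx=4.5,fy=4.5,interpolation=cv2.INTER_CUBIC)[:,:,::-1])
im2=vision.capture("scene"); 
cv2.imwrite("pics/scene6.png",cv2.resize(im2[90:240,190:350],None,fx=4,fy=4,interpolation=cv2.INTER_CUBIC)[:,:,::-1])
E
```

```text
[452.5650898   69.56651909 222.29638284] [-1.56787595e+00  1.41390067e-03 -1.72231447e+00] [ 0.73180628  0.28931009 -1.85007459] 17.65774088344297 0.0020003758600842404
```

View pics/side6.png

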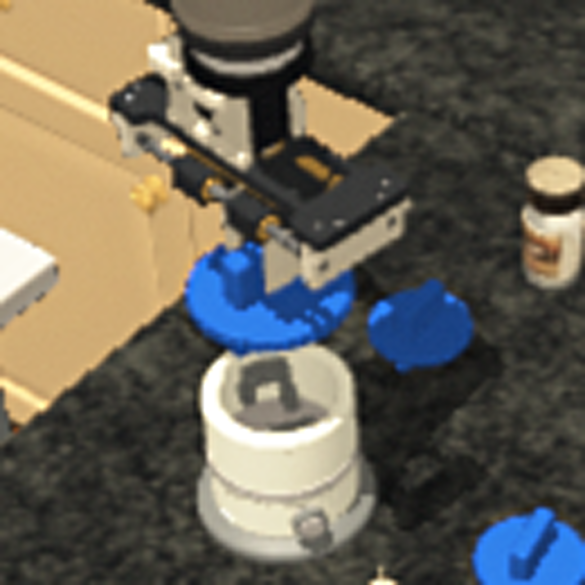

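View pics/scene6.png

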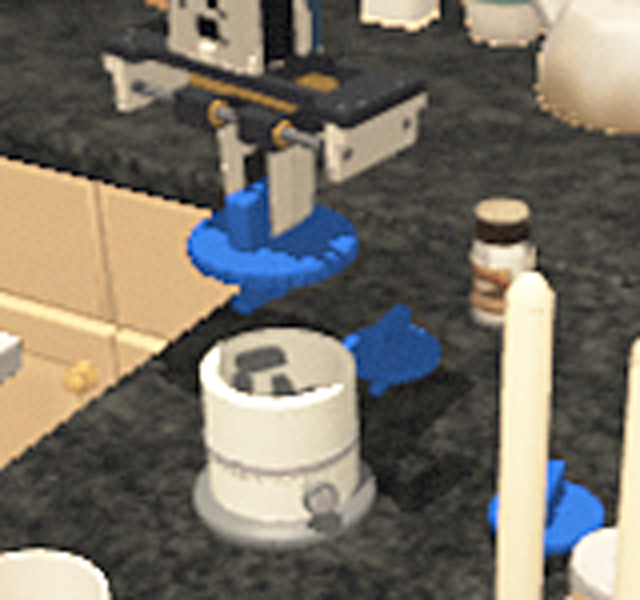

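View pics/side6f.png

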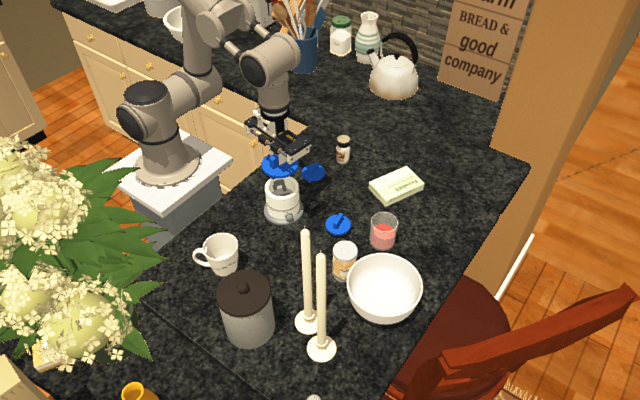

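Both views show the cap in the gripper, level above the open housing with its lugs clear. The bystanders haven't moved: mug (220,255), honey jar (344,260), candle (383,232), spice jar (343,150) and tea carton (397,186). I'll hand it in.

```bash
python3 - <<'E'
from plant import order
print(order.close_job())
E
```

```text
the job is handed in; nothing more can be done
None
```

The cap is off, and I handed the job in at about 7.8 s with the gripper still holding it above the housing. No verdict was reported.

- **Turning:** I gripped the bar of the largest cap, the one on the filter. The first direction I tried, clockwise from above, turned freely, so I never needed the other way. I turned it about 65° while seated.
- **Lifting:** I then raised it straight up by about 83 mm.
- **Last checks:** The gripper opening was 17.7 mm on the 18 mm bar, and the load was about 2 N, close to the cap's weight. The arm was still, the tool was within 0.003 rad of vertical, and the cap looked level. In the side and scene views the lugs are clear of the rim, and no bystander looked moved. I checked bystanders by eye, not by measurement.
- **Disagreement:** The wrist camera put the cap's axis 7–8 mm from where the side and scene cameras did. Correcting those two for the error seen at the fingertips brought all three to about (452.5, 69) mm, which I used. Side forces stayed below 1 N while turning, so that position held up.

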